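Shut the gold foil chest

ROBOT

A 6-joint arm with a two-finger parallel gripper is mounted at the origin on the work surface. World frame = base frame: x ahead of the robot, y to its left, z up, the work surface at z = 0. Lengths are in m, angles in rad, forces in N, time in s.
With the tool pointing down it reaches from about 0.275 to 0.825 m from the base axis. Payload 4.9 kg.
Tool frame: the origin (TCP) lies midway between the tips of the shut fingers; the grasp point (between the pads) lies 19 mm behind it (bot.grip_depth is the distance from the TCP to the grasp point, in m); y points along the fingers, x is the direction in which the jaws open and shut, and the axes are right-handed (so a half turn about y gives the same grasp; the last joint's range is limited). The gripper opens to 85 mm and grips with 20 to 120 N. Pads are 22 mm wide; open, the fingers measure 114 mm over their backs; the gripper's body (76 mm by 85 mm) begins 54 mm behind the grasp point. The pads swing forward as they close: fully open they stand 13 mm farther back than shut.
Start: joints at [1.093, 0.326, -0.193, 1.052, 0, 1.437], TCP at [0.185, 0.518, 0.231] pointing down, gripper open.
Joint ranges: [-2.65, 2.65], [-0.97, 1.79], [-1.3, 1.35], [-1.93, 2.1], [-1.47, 1.37], [-3.14, 3.14]. Speed limits (rad/s): [2.57, 2.57, 3.14, 3.14, 3.14, 3.14].

INTERFACE

Orientations are given as a unit quaternion [w, x, y, z].
In Python, from cell import bot gives the robot as it stands. Calls block until the motion is done:
- bot.move_pose(position, orientation): joint-space move of the TCP to a pose.
- bot.move_linear(position, speed=0.15, rotation=None, until_force=None): straight line of the TCP; rotation=None keeps the orientation; speed is the mean speed in m/s. With until_force (N) it stops when the force on the tool has changed by that much, and returns True; else False.
- bot.goto_joints(angles): joint-space move.
- bot.set_gripper(opening, grasp_force=None): opening from 0.0 (shut) to 1.0 (fully open); grasp_force is the grip in N (None keeps the last); returns when the fingers have stopped.
- bot.wait(seconds).
- bot.solve_ik(position, orientation): joint angles nearest the present ones, or None.
- bot.camera(name): name is "scene" or "top" or "wrist"; returns the picture (400x640x3 uint8, red, green, blue); there is no depth.
- bot.calibration(name): a dict with "mtx" (3x3 intrinsics, pixels), "extrinsics" (4x4, takes a point from world to camera coordinates); the wrist camera has in their place "hand_eye" (4x4, takes a point from camera to tool coordinates, whose origin is the TCP and whose axes are the tool frame's). Camera axes: x right, y down, z forward; pixel columns grow to the right and rows downward; lengths in m; the calibration is good to about 2 mm. A picture is of the moment at which its call begins: read the wrist's pose just before it. calibration takes no time and is no camera call.
A pose or a line that the arm cannot do raises bot.PlanningError and nothing moves.
- bot.close_job(): hands the job in, once; it reports no verdict.
Trained networks look in the newest picture that a camera, given by its name, has taken for a name from the list of things; names that differ only in an ending like _2 or _b are one class to them, and where a whole thing is asked for, a point or a joint stands for the part that bears it (a point fixed in the world has none). Each returns a list of dicts, best first, with "confidence" (0 to 1); they miss things now and then, are a little off and sometimes report something else, mostly with a low value. They report only what shows in the picture. A call takes as long as a camera call.
- bot.search_frame(camera, thing): "bbox" ([left, top, width, height] in pixels, round what is visible of it).
Readings, each from a call of its own:
- bot.read_clock(): time.
- bot.read_joint_positions(): joint angles.
- bot.read_joint_vel(): joint speeds.
- bot.read_joint_efforts(): joint torques, N m.
- bot.read_position(): TCP position.
- bot.read_tool_rot(): TCP orientation.
- bot.read_ft_force(): force on the tool from outside, world axes, zero at the start.
- bot.read_moment(): the same for the moment, N m.
- bot.read_gripper_width(): opening from 0.0 (shut) to 1.0 (fully open).
Only numpy, scipy, OpenCV 4.12 (cv2) and the standard library are available. Lean on these libraries where they do the work, as an engineer would, in place of code of your own. Each camera call takes 0.05 s, during which the arm holds its last target.

TASK

Keep the dust off the gold foil: with the fingertips, push the gold-foil chest's drawer fully home and push its lid down until it is fully shut, in either order, from the outside only, without taking hold of the drawer or the lid. The leather chest is still in use: leave its drawer and lid open just as they are, and do not lift, knock over or shift the things on the bench.

Things in the scene. Friction and masses are not known exactly. Their poses are not given: they have to be found in the camera images.
- foil_chest: fixed wooden desktop chest for gold foil: gold rolls in its top tray and drawer, gold panel on its lid; 160 deep (x) x 200 wide (y) x 90 high without its lid (98 with the lid shut). Origin: centre of its underside. Its own -x axis points out of the front, where the drawer comes out; z up
- foil_drawer_front (a point): middle of the outer face of the foil chest's drawer front, 35 mm above the bench; moves with the drawer. The front is a plain flat upright board without any handle, 200 wide, from 4 to 60 mm above the bench, 12 thick, with grey felt 3 mm thick on its inner side. Axes as the chest's. Shut, its face is flush with the chest's front, 80 mm in front of the chest's centre
- foil_drawer (a joint): how far the foil chest's drawer stands out, m: 0 fully shut, at most 0.1. Starts 0.045 to 0.08. It slides straight along the chest's x axis, takes about 2 N and stays where it is left; it stops hard at 0
- foil_lid_edge (a point): middle of the lid's free (front) edge, on its upper (outer) face, which bears a gold panel; moves with the lid. Its underside has a grey felt lining, 3 mm thick, set in 8 mm from the free edge. Lid: plain board without handle, 160 (hinge to edge) x 200 x 8 thick
- foil_lid_hinge (a point): middle of the foil lid's hinge line, along the chest's top rear edge: 80 mm behind the chest's centre, 90 mm up. The lid's upper face lies 8.5 mm off the hinge line
- foil_lid (a joint): opening angle of the foil lid, rad: 0 shut (lying level), growing as its front edge swings up and back towards the hinge; at most 1.4. Starts 0.65 to 1.05. The stiff hinge keeps it at any angle; about 2 to 4 N down near the free edge moves it. Stops hard at 0
- leather_chest: fixed wooden desktop chest for leather: dark red, green and tan pieces in its top tray and drawer, dark red panel on its lid; 160 deep (x) x 200 wide (y) x 90 high without its lid (98 with the lid shut). Origin: centre of its underside. Its own -x axis points out of the front, where the drawer comes out; z up
- leather_drawer_front (a point): middle of the outer face of the leather chest's drawer front, 35 mm above the bench; moves with the drawer. The front is a plain flat upright board without any handle, 200 wide, from 4 to 60 mm above the bench, 12 thick, with grey felt 3 mm thick on its inner side. Axes as the chest's. Shut, its face is flush with the chest's front, 80 mm in front of the chest's centre
- leather_drawer (a joint): how far the leather chest's drawer stands out, m: 0 fully shut, at most 0.1. Starts 0.045 to 0.08. It slides straight along the chest's x axis, takes about 2 N and stays where it is left; it stops hard at 0
- leather_lid_edge (a point): middle of the lid's free (front) edge, on its upper (outer) face, which bears a dark red panel; moves with the lid. Its underside has a grey felt lining, 3 mm thick, set in 8 mm from the free edge. Lid: plain board without handle, 160 (hinge to edge) x 200 x 8 thick
- leather_lid_hinge (a point): middle of the leather lid's hinge line, along the chest's top rear edge: 80 mm behind the chest's centre, 90 mm up. The lid's upper face lies 8.5 mm off the hinge line
- leather_lid (a joint): opening angle of the leather lid, rad: 0 shut (lying level), growing as its front edge swings up and back towards the hinge; at most 1.4. Starts 0.65 to 1.05. The stiff hinge keeps it at any angle; about 2 to 4 N down near the free edge moves it. Stops hard at 0
- tape: loose roll of cream tape lying flat, 90 across, 25 high; origin centre of underside
- cup: loose white plastic cup, 70 across, 90 high; origin centre of underside
- awl: loose awl with a wooden handle, lying, 134 long along its x axis (handle towards -x), 30 high; origin at the bench below the middle of its length
- glue: loose white glue jar, 56 across, 85 high; origin centre of underside

How it is judged:
At the end, for the whole second after the job is handed in: The foil drawer is shut to within 4 mm and the foil lid to within 0.04 rad; the leather drawer and lid are within 10 mm of where they began; tape, cup, awl and glue are upright (the awl lying as before) within 30 mm of where they began (value of joint foil_drawer below 0.004 m and value of joint foil_lid below 0.04 rad and distance of each of leather_drawer_front, leather_lid_edge from where it was at the start of the episode below 0.01 m and distance of each of tape, cup, awl, glue from where it was at the start of the episode below 0.03 m and angle between each of tape, cup, awl, glue's own z axis and vertical below 0.2 rad); the robot touches nothing.
It fails at once if the leather chest's drawer or lid is moved by more than 10 mm (distance of any of leather_drawer_front, leather_lid_edge from where it was at the start of the episode above 0.01 m).
It fails at once if a thing on the bench is shifted by more than 30 mm or tipped (distance of any of tape, cup, awl, glue from where it was at the start of the episode above 0.03 m or angle between any of tape, cup, awl, glue's own z axis and vertical above 0.35 rad).
It fails at once if a thing on the bench is lifted (height (world z) of any of tape, cup, awl, glue above 0.015 m).
It fails at once if the fingers take hold of the foil drawer or lid, or reach inside: they press on the felt behind the drawer front or under the lid (contact force between the fingers and foil_drawer_c0 above 1 N or contact force between the fingers and foil_lid_c0 above 1 N).
It also fails if it takes over 43 s, if anything falls off the work surface, if the arm or the gripper's body presses on something with over 40 N, if the wrist force passes 120 N, or if a joint passes its speed limit or range.

## Working session

There is one attempt and no reset: what is moved stays moved. The work goes in short steps, each a Python script; the robot and the scene stay as the last script left them, time stands still between calls to the robot, and variables do not carry over. Pictures are saved under pics/ and viewed, and the job is handed in when it is done.

```bash
mkdir -p pics
python3 - <<'E'
from cell import bot
import cv2,numpy as np
for c in ("scene","top"):
    im=bot.camera(c); cv2.imwrite(f"pics/{c}0.png",im[:,:,::-1])
    cal=bot.calibration(c); np.set_printoptions(precision=4,suppress=True)
    print(c,cal["mtx"],cal["extrinsics"])
    for t in ["foil_chest","leather_chest","foil_drawer_front","foil_lid_edge","leather_lid_edge","tape","cup","awl","glue"]:
        print(t,[(r["bbox"],round(r["confidence"],2)) for r in bot.search_frame(c,t)[:2]])
print(bot.read_clock(),bot.read_tool_rot(),bot.grip_depth)
E
```

```text
scene [[423.4051   0.     319.1962]
 [  0.     423.4051 198.3927]
 [  0.       0.       1.    ]] [[-0.7955  0.6059  0.0029  0.4733]
 [ 0.4321  0.5705 -0.6984 -0.1868]
 [-0.4249 -0.5544 -0.7157  1.6544]
 [ 0.      0.      0.      1.    ]]
foil_chest [([317.2, 177.3, 98.3, 102.2], 0.59)]
leather_chest [([319.3, 181.4, 82.2, 78.7], 0.69), ([253.4, 123.0, 80.1, 91.4], 0.66)]
foil_drawer_front [([395.7, 217.5, 20.3, 25.7], 0.7)]
foil_lid_edge [([320.7, 175.3, 84.6, 81.5], 0.73)]
leather_lid_edge [([254.5, 124.7, 51.2, 68.9], 0.7)]
tape [([428.2, 265.5, 32.5, 31.8], 0.84)]
cup [([240.2, 134.8, 14.4, 27.4], 0.9)]
awl [([404.2, 303.1, 30.5, 13.0], 0.73), ([272.9, 229.7, 20.1, 33.0], 0.34)]
glue [([273.9, 233.5, 19.6, 28.7], 0.88)]
top [[404.7754   0.     312.8204]
 [  0.     404.7754 194.8609]
 [  0.       0.       1.    ]] [[ 0.0097 -0.9999  0.0027  0.0011]
 [-0.9879 -0.01   -0.155   0.6094]
 [ 0.155  -0.0011 -0.9879  1.1709]
 [ 0.      0.      0.      1.    ]]
foil_chest [([217.7, 181.0, 80.2, 79.6], 0.85)]
leather_chest [([332.4, 158.7, 89.1, 92.8], 0.8)]
foil_drawer_front [([229.1, 238.1, 69.1, 21.8], 0.82)]
foil_lid_edge [([215.1, 180.9, 81.1, 45.5], 0.67)]
leather_lid_edge [([347.0, 164.9, 76.3, 38.2], 0.84), ([437.7, 181.3, 28.7, 24.0], 0.28)]
tape [([160.4, 235.3, 34.4, 25.7], 0.64)]
cup [([439.6, 179.9, 27.5, 26.2], 0.66)]
awl [([169.2, 175.8, 17.8, 39.8], 0.48)]
glue [([293.7, 131.5, 19.3, 24.3], 0.82)]
1.0 [-0.5782  0.5782  0.4071 -0.4071] 0.0187
```

Run:
```python
import cv2
im=cv2.imread("pics/top0.png"); c=im[110:310,140:480]; cv2.imwrite("pics/top0z.png",cv2.resize(c,None,fx=2.35,fy=2.35,interpolation=2))
im=cv2.imread("pics/scene0.png"); c=im[100:330,220:480]; cv2.imwrite("pics/scene0z.png",cv2.resize(c,None,fx=2.6,fy=2.6,interpolation=2))
```

```text
(no output)
```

View pics/top0z.png

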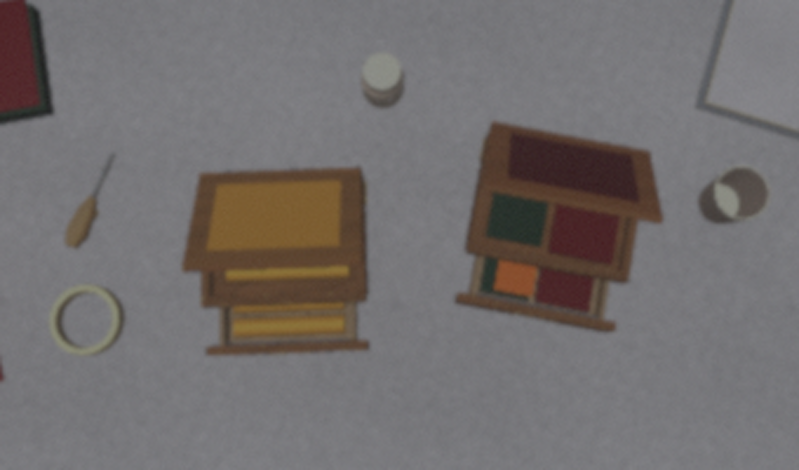

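View pics/scene0z.png

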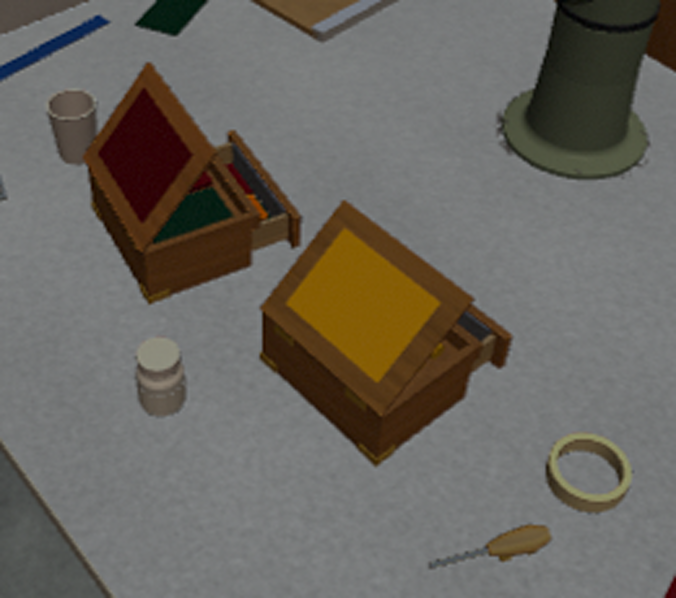

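Run:
```python
import cv2
im=cv2.imread("pics/top0.png"); c=im[172:268,210:306]; cv2.imwrite("pics/topz2.png",cv2.resize(c,None,fx=6,fy=6,interpolation=2))
im=cv2.imread("pics/scene0.png"); c=im[172:282,314:424]; cv2.imwrite("pics/scz2.png",cv2.resize(c,None,fx=5,fy=5,interpolation=2))
```

```text
(no output)
```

View pics/topz2.png

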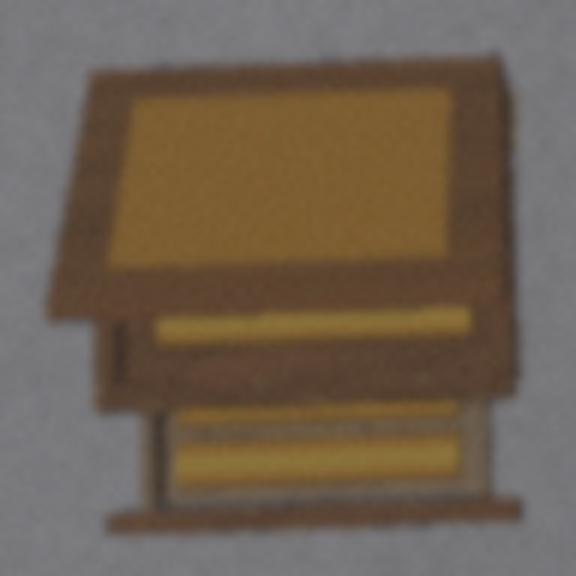

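View pics/scz2.png

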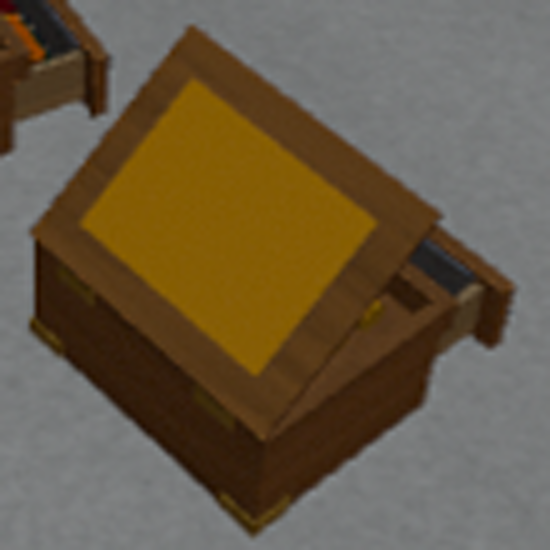

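```bash
cat > fit.py <<'E'
import numpy as np
from scipy.optimize import least_squares
from cell import bot
C={c:bot.calibration(c) for c in("top","scene")}
def proj(c,P):
    q=C[c]["extrinsics"]@np.append(P,1); q=C[c]["mtx"]@q[:3]; return q[:2]/q[2]
def lid(th,s,y,n=.0085): return np.array([.08-s*np.cos(th)+n*np.sin(th),y,.09+s*np.sin(th)+n*np.cos(th)])
def w(p,P):
    c,s=np.cos(p[2]),np.sin(p[2]); return np.array([p[0]+c*P[0]-s*P[1],p[1]+s*P[0]+c*P[1],P[2]])
def solve(obs,p0):
    f=lambda p:np.concatenate([proj(c,w(p,g(p)))-px for c,g,px in obs])
    r=least_squares(f,p0,loss="soft_l1"); return r.x,r.fun if False else f(r.x).reshape(-1,2)
E
python3 - <<'E'
from fit import *
np.set_printoptions(precision=4,suppress=True)
t=lambda u,v:np.array([(u+.5)/6-.5+210,(v+.5)/6-.5+172]); s=lambda u,v:np.array([(u+.5)/5-.5+314,(v+.5)/5-.5+172])
A=np.array
obs=[("top",lambda p:A([-.08-p[3],.1,.06]),t(107,532)),("top",lambda p:A([-.08-p[3],-.1,.06]),t(522,519)),
("top",lambda p:A([-.08,.1,.09]),t(95,408)),("top",lambda p:A([-.08,-.1,.09]),t(517,395)),
("top",lambda p:lid(p[4],.16,.1),t(48,316)),
("top",lambda p:lid(p[4],0,.1),t(92,72)),("top",lambda p:lid(p[4],0,-.1),t(500,57)),
("scene",lambda p:lid(p[4],.16,-.1),s(192,25)),("scene",lambda p:lid(p[4],.16,.1),s(440,217)),
("scene",lambda p:lid(p[4],0,-.1),s(35,232)),("scene",lambda p:lid(p[4],0,.1),s(265,438)),
("scene",lambda p:A([.08,.1,0]),s(255,533)),("scene",lambda p:A([-.08-p[3],.1,.06]),s(515,288)),("scene",lambda p:A([-.08-p[3],.1,.004]),s(497,347))]
p,r=solve(obs,[.47,.2,0,.06,.8]); print(p);print(r)
print("drawer front",w(p,A([-.08-p[3],0,.035])),"lid edge",w(p,lid(p[4],.16,0)))
# others via back-projection to heights in top
for n,b,z in [("tape",[160.4,235.3,34.4,25.7],.02),("glue",[293.7,131.5,19.3,24.3],.06),("cup",[439.6,179.9,27.5,26.2],.06),("awl",[169.2,175.8,17.8,39.8],.01)]:
    px=[b[0]+b[2]/2,b[1]+b[3]/2]
    print(n,least_squares(lambda q:proj("top",A([q[0],q[1],z]))-px,[.4,.1]).x)
for n,px,z in [("leather front L",(140+457/2.35,110+300/2.35),.06),("leather front R",(140+614/2.35,110+328/2.35),.06),("leather chest FL",(140+468/2.35,110+250/2.35),.09),("leather lid free L",(140+490/2.35,110+180/2.35),.2)]:
    print(n,least_squares(lambda q:proj("top",A([q[0],q[1],z]))-px,[.4,.1]).x)
E
```

```text
[0.5531 0.1592 0.0466 0.0556 0.6453]
[[ 0.1909 -0.0871]
 [-0.1226 -0.4894]
 [-0.052   0.8917]
 [-0.2764  0.4711]
 [-0.5714  0.178 ]
 [-0.2402 -0.446 ]
 [ 0.7446 -0.4101]
 [ 0.2416 -0.3988]
 [ 0.6232 -0.6706]
 [-1.2261  0.0998]
 [-0.7272  0.483 ]
 [-0.1765  0.2016]
 [-0.0234 -0.1058]
 [ 0.6044 -0.4313]]
drawer front [0.4177 0.1528 0.035 ] lid edge [0.5104 0.1572 0.193 ]
tape [0.447  0.4131]
glue [0.7647 0.0375]
cup [ 0.6173 -0.4121]
awl [0.6084 0.4247]
leather front L [ 0.4811 -0.0575]
leather front R [ 0.4484 -0.2526]
leather chest FL [ 0.5407 -0.0692]
leather lid free L [ 0.6085 -0.0866]
```

```bash
cat >> fit.py <<'E'
from scipy.spatial.transform import Rotation as R
P=np.array([.5531,.1592,.0466,.0556,.6453])
def rot(tilt,sgn=1):
    # tool y = down, tilted forward (+chest x) by tilt; tool x = sgn*chest y
    ty=np.array([np.sin(tilt),0,-np.cos(tilt)]); tx=np.array([0,sgn,0.]); M=np.stack([tx,ty,np.cross(tx,ty)],1)
    q=(R.from_euler("z",P[2])*R.from_matrix(M)).as_quat(); return np.roll(q,1)
def L(x,y,z): return w(P,np.array([x,y,z]))
E
python3 - <<'E'
from fit import *
np.set_printoptions(precision=3,suppress=True)
bot.set_gripper(0.0)
for s in (1,-1):
    print(s,bot.solve_ik(L(-.03,0,.25),rot(0,s)),bot.solve_ik(L(-.16,0,.035),rot(.4,s)))
js=[(s,bot.solve_ik(L(-.03,0,.25),rot(0,s))) for s in (1,-1)]
s=min([j for j in js if j[1] is not None],key=lambda j:abs(j[1][5]))[0]; print("use",s)
bot.move_pose(L(-.03,0,.25),rot(0,s))
print(bot.read_position(),bot.read_clock(),bot.read_ft_force())
h=bot.move_linear(L(-.03,0,.15),speed=.04,until_force=1.5); print(h,bot.read_position(),bot.read_ft_force(),bot.read_clock())
im=bot.camera("scene")
import cv2; cv2.imwrite("pics/s1.png",cv2.resize(im[130:310,280:480,::-1],None,fx=3.2,fy=3.2,interpolation=2))
E
```

```text
1 [ 0.158  0.308 -0.17   1.093  0.     0.111] [ 0.25   0.232 -1.16  -0.214 -0.079  0.188]
-1 [ 0.158  0.308 -0.17   1.093  0.    -3.03 ] [ 0.25   0.232 -1.16  -0.214 -0.079 -2.954]
use 1
[0.523 0.159 0.25 ] 3.5667 [ 1.333 -0.457 -0.119]
False [0.523 0.158 0.15 ] [-0.848  0.326  0.52 ] 6.2167
```

View pics/s1.png

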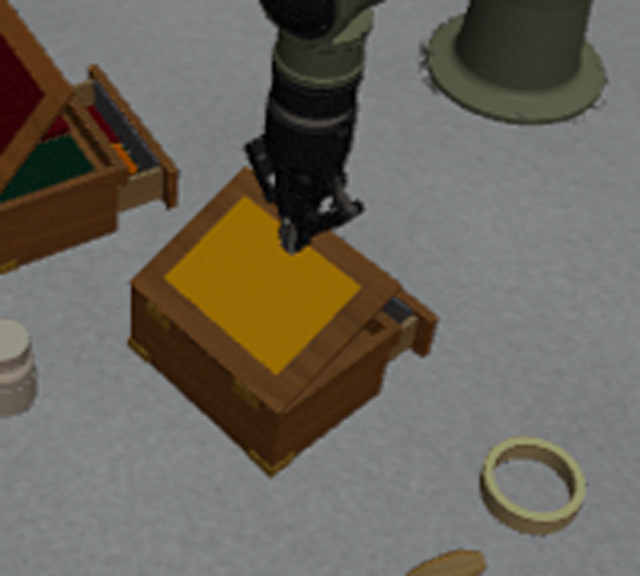

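The fingertips are on the outer face, near the free edge at about (295,245), and the lid is already part way down. I'll carry on pressing.

Run:
```python
from fit import *
np.set_printoptions(precision=4,suppress=True)
h=bot.move_linear(L(-.045,0,.105),speed=.04); print(h,bot.read_position(),bot.read_ft_force())
h=bot.move_linear(L(-.045,0,.092),speed=.02,until_force=15); print(h,bot.read_position(),bot.read_ft_force(),bot.read_clock())
bot.move_linear(L(-.045,0,.17),speed=.15)
bot.move_linear(L(-.20,0,.17),speed=.2)
import cv2
for c in("top","scene"):
    im=bot.camera(c); cv2.imwrite(f"pics/{c}2.png",cv2.resize(im[130:310,180:480,::-1],None,fx=2.6,fy=2.6,interpolation=2))
print(bot.read_clock())
```

```text
False [0.508  0.1571 0.105 ] [ 0.3912  0.5893 -0.1332]
True [0.5082 0.1572 0.0985] [-1.2602 -1.3611  7.4794] 8.0417
9.7
```

View pics/scene2.png

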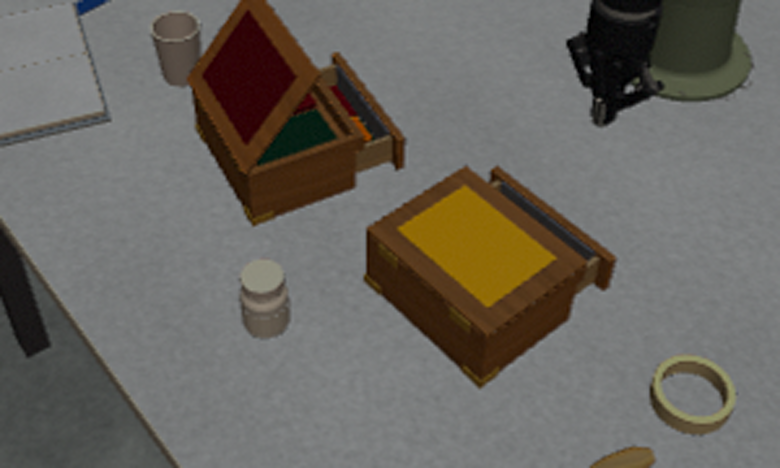

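View pics/top2.png

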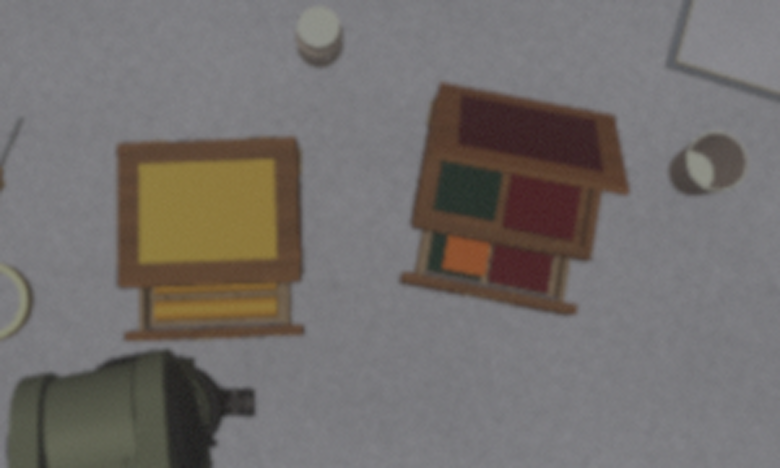

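The lid lies level (scene about (475,245)), and the hard stop came at z 0.0985. Next is the drawer.

Run:
```python
from fit import *
np.set_printoptions(precision=4,suppress=True)
q=rot(.3,1)
bot.move_linear(L(-.20,0,.13),rotation=q)
bot.move_linear(L(-.20,0,.035),speed=.1); print(bot.read_position(),bot.read_clock())
h=bot.move_linear(L(-.11,0,.035),speed=.05); print(h,bot.read_position(),bot.read_ft_force())
h=bot.move_linear(L(-.07,0,.035),speed=.02,until_force=15)
p=bot.read_position(); print(h,p,bot.read_ft_force(),bot.read_clock())
bot.move_linear(L(-.20,0,.035),speed=.12)
bot.move_linear(L(-.20,0,.2),speed=.15)
import cv2
for c in("top","scene"):
    im=bot.camera(c); cv2.imwrite(f"pics/{c}3.png",cv2.resize(im[130:310,180:480,::-1],None,fx=2.6,fy=2.6,interpolation=2))
print(bot.read_clock())
```

```text
[0.354  0.15   0.0354] 11.375
False [0.4431 0.1541 0.035 ] [-1.169  -0.8433 -0.7181]
True [0.4632 0.1549 0.0337] [ 0.8855  0.0327 -0.0749] 14.5
16.9
```

View pics/scene3.png

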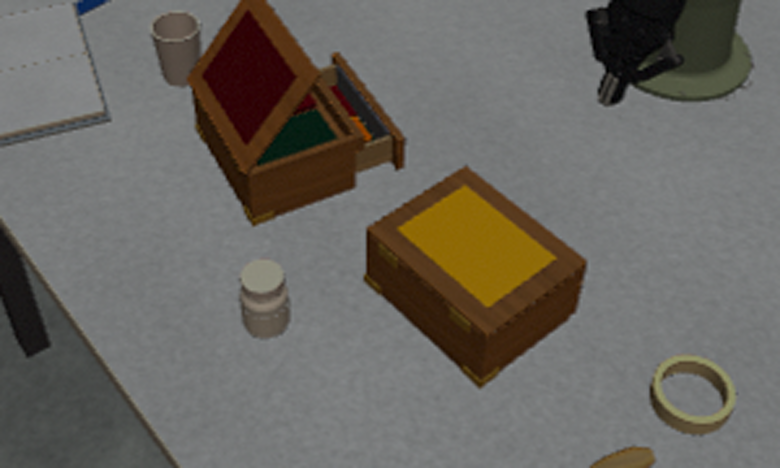

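View pics/top3.png

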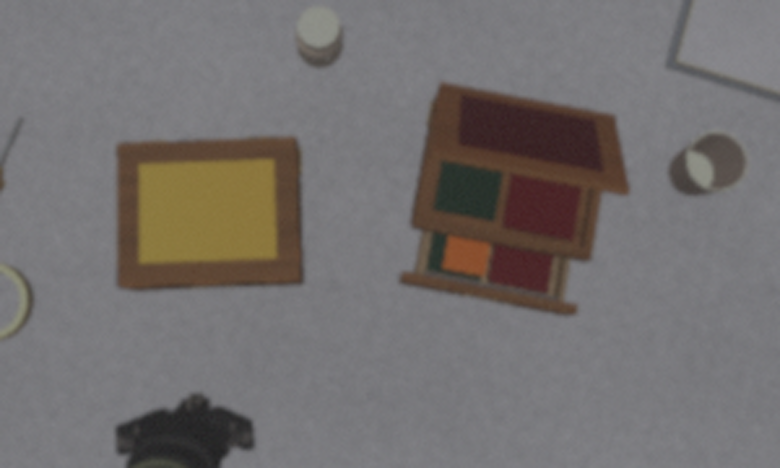

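Both foil parts show shut: the chest outline is clean at top (120–300, 140–288), with no drawer showing. The leather chest and the visible loose things look unchanged. I'm handing in.

Run:
```python
from cell import bot
bot.close_job()
```

```text
the job is handed in; nothing more can be done
```

I shut the foil chest's lid and drawer from the outside with closed fingertips, then handed the job in. The arm had backed well clear by about 17 s of the 43 s allowed. No verdict was reported.

- **Lid:** I pressed down on its outer face near the free edge. It met a hard stop (15 N trigger) at z = 0.0985 m, the expected height of a shut lid.
- **Drawer:** I pushed on its outer face. It met a hard stop (15 N trigger) with the TCP at x = 0.463 m. Allowing about 10 mm for the fingertip, that puts the face at about 0.473 m, which is flush with the chest front.
- **Final pictures:** The scene and top views show the foil lid level and no drawer standing out. The leather chest's drawer and lid, the glue and the cup look unchanged. The tape and awl are only partly in those last crops, but they look in place and the arm did not go near them while pushing.

**Checks that disagreed or were not made:**
- The 1.5 N force stop did not trigger at first contact with the lid, although the lid was already moving. I pressed on to the hard stop on the basis of the picture.
- The force reading after the drawer stop was only about 1 N, so the evidence there is the stop trigger, the position and the pictures.
- I did not re-measure the final drawer gap and lid angle by a fresh fit to the images.

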